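Hook the spare spice shelf into the slotted post and load it

ROBOT

A 6-joint arm with a two-finger parallel gripper is mounted at the origin on a cart in front of the work surface, level with it; the furniture and walls round the work are solid. World frame = base frame: x ahead of the robot, y to its left, z up, the work surface at z = 0. Lengths are in mm, angles in rad, forces in N, time in s.
With the tool pointing down it reaches from about 400 to 925 mm from the base axis. Payload 12.5 kg.
Tool frame: the origin (TCP) lies midway between the tips of the shut fingers; the grasp point (between the pads) lies 19 mm behind it; z points along the fingers, y is the line along which they close (so a half turn about z gives the same grasp; the last joint's range is limited). The gripper opens to 95 mm and grips with 3 to 60 N. Pads are 20 mm wide; open, the fingers measure 119 mm over their backs; the gripper's body (75 mm by 180 mm) begins 59 mm behind the grasp point.
Start: joints at [-1.246, 0.491, 1.559, -0, 1.092, -0.106], TCP at [261.023, -567.903, 214.661] pointing down, gripper open.
Joint ranges: [-3.1, 3.1], [-0.84, 2.19], [0.05, 2.79], [-1.13, 4.28], [0.06, 2.93], [-2.69, 2.69]. Speed limits (rad/s): [2.22, 2.22, 2.79, 3.14, 3.14, 3.14].

INTERFACE

Orientations are given as [roll, pitch, yaw] about the fixed x, y, z axes, in that order (R = Rz(yaw) Ry(pitch) Rx(roll)).
In Python, from cell import state, viewer, env, models gives the robot as it stands. The module is installed in compiled form; this text tells all that it offers.
- The arm moves only by the tool arm_command, never from a script. Its argument "rows" is a list of rows, each a list of 2 entries, a list of its own where there are three numbers: the shift along the tool's x, y, z normalised to -1 to 1, where 1 is 0.25 m, then the turn about the tool's z normalised to -1 to 1, where 1 is pi rad. A call has exactly 5 rows; each row shifts and turns the commanded pose from where the row before left it, along the tool's axes as they then stand; what a row does not reach is not made up. A row lasts 1/10 s, in which the tool goes at most 50 mm and 8.59 degrees, less where a joint would pass 70% of its speed; a pose out of reach is approached as far as the arm can. A call with a number of a shift or a turn outside -1 to 1 is refused whole. A call with a gripper value outside its range is refused whole. "claw" is the opening, from 0 (shut) to 1 (fully open), set as the call begins (left out, the last holds). The fingers move at their own pace and stop on an object; the grip force is fixed at half the most. Time passes only in rows, so rows that do not move let the fingers close, or fill a call up. It gives the time, the measured TCP pose, the force, the opening and the grip force at its end, in the units of the state.
- state(): the state, without advancing time (a new reading comes with each control period).
- viewer.read_camera(name): name is "scene" or "top"; returns (picture, depth): 420x560x3 uint8, red, green, blue; 420x560 float32, mm along the optical axis (not along the pixel's ray), 0 where there is no reading.
- viewer.get_calibration(name): a dict with "camera_matrix" (3x3 intrinsics, pixels), "dist_coeffs" ([k1, k2, p1, p2, k3] as OpenCV has them; the pictures are not rectified), "world_to_cam" (4x4, takes a point from world to camera coordinates). Camera axes: x right, y up, looking along -z (the intrinsics and any distortion apply to the point x, -y, -z); pixel columns grow to the right and rows downward; lengths in mm; the calibration is good to about 2 mm. A picture is of the moment at which its call begins. get_calibration takes no time and is no camera call.
- env.job_done(): hands the job in; it is judged then, once.
Trained networks look in the newest picture that a camera, given by its name, has taken for a name from the list of things; names that differ only in an ending like _2 or _b are one class to them, and where a whole thing is asked for, a point or a joint stands for the part that bears it (a point fixed in the world has none). Each returns a list of dicts, best first, with "confidence" (0 to 1); they miss things now and then, are a little off and sometimes report something else, mostly with a low value. They report only what shows in the picture. A call takes as long as a camera call. They do not tell look-alikes from the thing itself.
- models.search_frame(camera, label): "position" ([x, y, z] in mm, in world coordinates, good to about 4 mm: the middle of the surface that is visible of it).
- models.mark_of(camera, label): "position" ([x, y, z] in mm, in world coordinates, good to about 4 mm: a listed point, or the origin of a listed thing).
The state is a dict: "t": time; "joints": joint angles; "qvel": joint speeds; "tau": joint torques, N m; "eef_pos": TCP position; "tcp_rot": TCP orientation; "ft_force": force on the tool from outside, world axes, zero at the start; "moment": the same for the moment, N m; "opening": opening from 0.0 (shut) to 1.0 (fully open); "grip_force": force on a finger pad.
Only numpy, scipy, OpenCV 4.12 (cv2) and the standard library are available. Lean on these libraries where they do the work, as an engineer would, in place of code of your own. Each camera call takes 0.05 s, during which the arm holds its last target. There are 200 camera calls.

TASK

Fit the loose white spice shelf to the top of the slotted post: feel its two hook tabs into the top two slots, press it flat, then push it down gently, without forcing it, until it is fully home and its spring pin has snapped out into the post. Then stand the salt shaker upright in the middle of the shelf's tray; do not tip the shaker over on the way, and leave the pepper mill, mug, lemon and the rest where they are.

Things in the scene. Friction and masses are not known exactly. Their poses are not given: they have to be found in the camera images.
- rack: Spice rack, fixed. Foot plate 130x90x10 mm; on it a hollow steel post 40 mm wide, 26 deep, wall 4 mm, top at z 195 mm. Origin: on the worktop under the middle of the post's front face, which is the plane x = 0 and looks along -x; z up. The post is clamped at an unmeasured height: slots and all stand up to 10 mm above or below the heights given (rigid); feel for them.
- slot_nominal (a point): Bottom edge of the post's top slot, on the front face at y = 0, at its nominal height z = 167 mm in the rack's frame (the true edge is up to 10 mm higher or lower, unmeasured). Slots: one column, 8 mm wide, 19 mm high, 40 mm apart downwards. Latch holes between them, 8 wide, 7.4 high, the top one centred 12 mm below this point. Axes as the rack's.
- lower_tray (a point): Front edge, at the rim, of the white shelf that is already fitted low on the post, nominal height z = 47 mm, 112 mm in front of the post's face: 66 mm wide, same shape as the loose shelf, back plate up to z = 105 mm, two small fixed spice jars 50 mm tall on it. It hangs in the third and fourth slots. Leave it.
- shelf_grip (a point): Loose white steel spice shelf, 0.28 kg, stands as it will hang. Point mid-way between its two upright cheeks (outer faces 50 mm apart across y; 22 mm to +x, 10 to -x at full height 18 mm above the point; down to the tray): pinch across y here. x: from tray to back plate and into the post; z up. Underside 48 mm below; back face of plate 26 mm to +x; tray 66 wide, 12 high, 86 mm to -x.
- shelf_tab (a point): Underside of the upper hook tab's neck where it leaves the back face (26 mm to +x, 4 mm above the grip point). Tabs: this one and one 40 mm below, 5 mm wide, 10 long (tapered tip). Neck: first 5 mm, 8 mm tall upwards from here; behind it the hook, from 8 mm above to 8 below. Home: this point on the slot's bottom edge, plate flat on the face. Tabs go in 8 to 11 mm above home.
- latch_pin (a joint): Spring pin through the loose shelf's back plate, 5 mm round, 12 mm below the upper tab point, red button in front. 0 = out (4.2 mm beyond the plate), grows pressed in (m); 2 N starts it, 4.5 N holds it flush. The post's face presses it in (about 0.004) when the plate is pushed flat; it snaps out (about 0) into the latch hole when the shelf is home. Also out when free.
- shelf_seat (a point): Top of the loose shelf's tray floor (3 mm thick), middle of its free part, where the shaker is to stand: 51 mm to -x and 45 mm below the grip point; axes as the shelf's. The free part is 63 mm long (x) and 60 mm wide (y) between rims 9 mm high, in front of the cheeks.
- shaker_mid (a point): Salt shaker of clear glass with a metal cap, 44 mm round (34 mm at the cap), 90 mm tall, 0.1 kg; the point is on its axis half-way up, 45 mm above its foot; z along its axis.
- pepper_mill: brown wooden pepper mill, 58 mm round, 170 mm tall; origin at the middle of its underside as it stood at the start. Bystander: leave it alone.
- mug_grey: grey mug, 84 mm round, 91 mm tall; origin at the middle of its underside as it stood at the start. Bystander: leave it alone.
- lemon: yellow lemon, 78x55x56 mm; origin at the middle of its underside as it stood at the start. Bystander: leave it alone.
Not all that is in view belongs to the job. What is meant by the part that bears shaker_mid is not blue, and is the smaller of those in its own colour.

How it is judged (in metres and radians):
On the way, in this order (a step that is already met when the one before it is completed fails the run):
1. the shelf is home on the top of the post, flat against it, with its spring pin out in the latch hole (x of shelf_grip in the frame of rack between -0.028 and -0.024 m and y of shelf_grip in the frame of rack between -0.003 and 0.003 m and z of shelf_grip in the frame of rack between 0.1505 and 0.1755 m and angle between shelf_grip's own z axis and vertical below 0.05 rad and angle between the x axis of shelf_grip and the x axis of rack, either way round below 0.06 rad and value of joint latch_pin below 0.0006 m), for 0.2 s.
2. the salt shaker stands on the fitted shelf (all of step 1 and horizontal distance between shaker_mid and shelf_seat below 0.016 m and z of shaker_mid in the frame of shelf_seat between 0.041 and 0.049 m and angle between shaker_mid's own z axis and vertical below 0.08 rad), for 0.2 s.
At the end, for the whole second after the job is handed in: Shelf in the top slots: flat on the face within 2 mm, centred within 3 mm, upright within 0.05 and square within 0.06 rad, spring pin within 0.6 mm of fully out in its hole. Shaker upright (0.08 rad) on the tray floor within 16 mm of the seat point (4 mm in height). All at rest (all of step 2 and linear speed of each of shaker, shelf below 0.02 m/s); the robot touches nothing.
It fails at once if the shelf is pressed against the rack with more than 70 N (contact force between shelf and rack above 70 N).
It fails at once if the salt shaker is tipped over (more than 0.7 rad) (angle between shaker_mid's own z axis and vertical above 0.7 rad).
It fails at once if a bystander is moved more than 30 mm (distance of any of pepper_mill, mug_grey, lemon from where it was at the start of the episode above 0.03 m).
It also fails if it takes over 67 s, if anything falls off the work surface, if the arm or the gripper's body presses on something with over 40 N, if the wrist force passes 120 N, or if a joint passes its speed limit or range.

## Working session

There is one attempt and no reset: what is moved stays moved. The work goes in short steps, Python scripts to look and compute and a tool call to move; the robot and the scene stay as the last step left them, time stands still between calls to the robot, and variables do not carry over. Pictures are saved under pics/ and viewed, at most 10 in all, crops included, and the job is handed in when it is done.

Besides the shell and the picture viewer there is one more tool, called after ">>>" by a JSON object that holds its "api" and its "payload", one argument or row to a line. arm_command: Moves the arm, as the interface text tells. Scaled input: -1 to 1 covers 0.25 m each way for a shift and pi rad each way for a turn. Its arguments: {"type":"object","properties":{"rows":{"type":"array","items":{"type":"array"}},"claw":{"type":"number"}},"required":["rows"]}

```bash
mkdir -p pics; cat > h.py <<'E'
import numpy as np, cv2
from cell import state, viewer, env, models
def shot(n,f=None):
    p,d=viewer.read_camera(n)
    if f: cv2.imwrite('pics/'+f,p[:,:,::-1])
    return p,d
def cloud(n,d):
    c=viewer.get_calibration(n);K=np.array(c['camera_matrix']);D=np.array(c['dist_coeffs']);T=np.array(c['world_to_cam'])
    h,w=d.shape;u,v=np.meshgrid(np.arange(w),np.arange(h))
    q=cv2.undistortPoints(np.stack([u,v],-1).reshape(-1,1,2).astype(float),K,D).reshape(h,w,2)
    P=np.stack([q[...,0]*d,-q[...,1]*d,-d,np.ones_like(d)],-1)
    return (P@np.linalg.inv(T).T)[...,:3]
E
python3 - <<'E'
from h import *
a,d=shot('scene','s0.png');b,e=shot('top','t0.png')
np.savez('f0.npz',a=a,b=b,cs=cloud('scene',d),ct=cloud('top',e),d=d,e=e)
cv2.imwrite('pics/both0.png',cv2.resize(np.hstack([a,b])[:,:,::-1],(800,300)))
for n in ['rack','slot_nominal','lower_tray','shelf_grip','shelf_tab','shelf_seat','shaker_mid','pepper_mill','mug_grey','lemon']:
    for c in ['scene','top']:
        print(n,c,[(np.round(r['position']).tolist(),round(r['confidence'],2)) for r in models.mark_of(c,n)])
print(state())
E
```

```text
rack scene [([530.0, -10.0, -2.0], 0.93)]
rack top [([533.0, -14.0, -0.0], 0.84)]
slot_nominal scene [([528.0, -13.0, 165.0], 0.6)]
slot_nominal top [([529.0, -13.0, 166.0], 0.92)]
lower_tray scene [([414.0, 0.0, 50.0], 0.86)]
lower_tray top [([413.0, -3.0, 47.0], 0.84)]
shelf_grip scene []
shelf_grip top [([414.0, -200.0, 49.0], 0.96)]
shelf_tab scene []
shelf_tab top [([439.0, -204.0, 54.0], 0.74)]
shelf_seat scene []
shelf_seat top [([374.0, -201.0, 0.0], 0.94)]
shaker_mid scene [([345.0, -422.0, 60.0], 0.61)]
shaker_mid top [([489.0, -292.0, 45.0], 0.92), ([427.0, -349.0, 44.0], 0.9), ([346.0, -428.0, 58.0], 0.7)]
pepper_mill scene [([694.0, -81.0, -4.0], 0.94)]
pepper_mill top [([699.0, -75.0, -0.0], 0.62)]
mug_grey scene [([653.0, -252.0, 1.0], 0.58)]
mug_grey top [([655.0, -255.0, 0.0], 0.78)]
lemon scene [([527.0, -13.0, 168.0], 0.58), ([710.0, -164.0, -3.0], 0.54)]
lemon top [([532.0, -12.0, -5.0], 0.73), ([714.0, -168.0, -2.0], 0.71)]
{'t': 1.1, 'joints': array([-1.24557858e+00,  4.90892103e-01,  1.55890867e+00,  8.21568597e-06,
        1.09165798e+00, -1.05611511e-01]), 'qvel': array([ 0.00048273, -0.0002128 ,  0.00031206,  0.00199791,  0.00127176,
       -0.0006395 ]), 'tau': array([-5.55183924e-04, -6.12475991e+01, -2.58428764e+01,  6.92956243e-02,
        4.46009869e-02, -6.42435430e-05]), 'eef_pos': array([ 261.03907365, -567.90341729,  214.66286337]), 'tcp_rot': array([3.14145873e+00, 6.86459787e-06, 4.30825467e-01]), 'ft_force': array([-0.41548823,  0.28288042,  0.2903328 ]), 'moment': array([ 0.05724938, -0.00776749, -0.04170688]), 'grip_force': 0.0, 'opening': 1.0005247341580437}
```

View pics/t0.png

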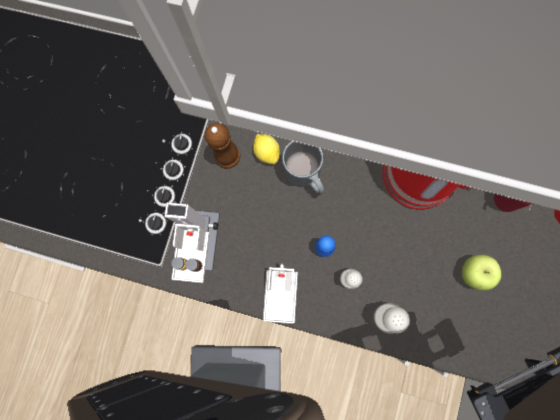

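View pics/s0.png

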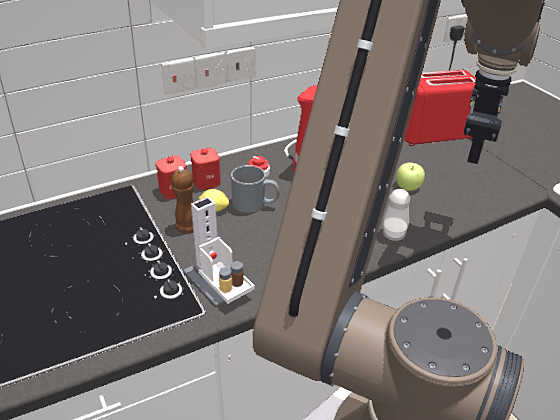

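Shaker candidates in the top view are blue at (325,246), small clear at (351,279) and large clear at (393,318). The one meant is the small clear one at (351,279), because it isn't blue and is the smaller of the clear pair. I'll confirm that in a crop and measure the yaws.

```bash
python3 - <<'E'
from h import *
f=np.load('f0.npz');b,ct,cs=f['b'],f['ct'],f['cs']
c1=cv2.resize(b[200:350,150:420],(800,444),interpolation=cv2.INTER_CUBIC)
cv2.imwrite('pics/crop0.png',c1[:,:,::-1])
def box(P,c,r,z0,z1,n):
    m=(np.hypot(P[...,0]-c[0],P[...,1]-c[1])<r)&(P[...,2]>z0)&(P[...,2]<z1)
    q=P[m][:,:2].astype(np.float32)
    if len(q)<5: print(n,len(q));return
    R=cv2.minAreaRect(q);print(n,len(q),'mean',q.mean(0).round(1),'rect',np.round(R[0],1),np.round(R[1],1),round(R[2],1),'z',np.percentile(P[m][:,2],[5,50,95]).round(1))
box(ct,(375,-200),80,7,20,'shelf tray')
box(ct,(400,-200),90,35,75,'shelf up')
box(ct,(545,-12),45,170,215,'post top T');box(cs,(545,-12),45,180,215,'post top S')
box(cs,(545,-12),45,115,180,'post S')
box(ct,(470,-5),80,35,52,'lower tray T');
box(ct,(540,-12),110,6,14,'foot T');box(cs,(540,-12),110,6,14,'foot S')
for c in[(489,-292),(427,-349),(346,-428)]:
    box(ct,c,45,5,160,'shk');box(ct,c,45,70,160,'shktop')
# post front face plane in scene
m=(abs(cs[...,0]-535)<35)&(abs(cs[...,1]+12)<40)&(cs[...,2]>112)&(cs[...,2]<185)
v,u=np.nonzero(m);print('px',u.min(),u.max(),v.min(),v.max())
q=cs[m];
for row in q[::25]: pass
# normals
dx=np.roll(cs,-1,1)-np.roll(cs,1,1);dy=np.roll(cs,-1,0)-np.roll(cs,1,0)
N=np.cross(dx,dy);N/=np.linalg.norm(N,axis=-1,keepdims=True)+1e-9
a=np.degrees(np.arctan2(N[m][:,1],N[m][:,0]));print(np.histogram(a,bins=np.arange(-180,181,15)))
print('ceil', np.percentile(ct[100:130,250:500,2],[1,50]), ct[20,350],ct[20,500],ct[100,300])
for px in [(60,300),(90,230),(105,215),(110,350)]: print(px,ct[px].round())
print(viewer.get_calibration('top')['world_to_cam'])
E
```

```text
shelf tray 226 mean [ 379.8 -198.5] rect [ 387.  -199.4] [ 66.1 108.5] 86.7 z [ 7.4 11.8 15.2]
shelf up 188 mean [ 431.5 -200.6] rect [ 426.7 -201.7] [50.2 53.2] 85.9 z [42.4 65.1 71.6]
post top T 367 mean [540.7 -15.3] rect [541.5 -13.3] [41.4 26.3] 85.6 z [174.6 189.  191.5]
post top S 218 mean [536.8  -9.5] rect [539.6 -10.3] [40.4 30.2] 89.3 z [181.  188.1 190.7]
post S 570 mean [532.1  -6.2] rect [537.6 -11.8] [42.4 30.6] 82.1 z [118.  148.2 177.2]
lower tray T 327 mean [471.8 -14.8] rect [481.4  -8.6] [ 66.6 129.4] 84.4 z [35.6 40.9 50.3]
foot T 1222 mean [537.5  20.8] rect [544.9  18.6] [155.8 196. ] 84.8 z [ 6.4  8.7 12.3]
foot S 808 mean [523.2  43.9] rect [543.8  53. ] [ 89.1 195.7] 84.0 z [ 6.2  8.3 11.6]
shk 348 mean [ 490.6 -291.1] rect [ 492.3 -293.3] [41.1 40.1] 87.7 z [33.4 81.3 89.5]
shktop 228 mean [ 494.2 -292.8] rect [ 494.5 -293.2] [32.9 32.8] 46.0 z [77.3 85.7 89.7]
shk 348 mean [ 425.2 -343. ] rect [ 433. -342.] [59.1 39.7] 32.7 z [34.2 82.3 89.8]
shktop 238 mean [ 424.4 -346.1] rect [ 424.2 -347.1] [33.7 32.8] 46.9 z [77.7 85.9 90.2]
shk 833 mean [ 348.8 -414.
[... 315 characters left out ...]
5, -120, -105,  -90,  -75,  -60,  -45,  -30,
        -15,    0,   15,   30,   45,   60,   75,   90,  105,  120,  135,
        150,  165,  180]))
ceil [485.97814878 578.8007444 ] [ 572.11721761 -262.064097    708.61314605] [ 552.714169   -341.26074     737.66878375] [ 581.84545019 -232.59480717  568.04386297]
(60, 300) [ 581. -231.  644.]
(90, 230) [ 583. -168.  588.]
(105, 215) [ 563. -158.  601.]
(110, 350) [ 569. -279.  574.]
[[ 1.17089665e-02 -9.99365339e-01 -3.36425170e-02 -1.99481901e+02]
 [ 9.86492361e-01  6.04751219e-03  1.63695598e-01 -5.55171763e+02]
 [-1.63388254e-01 -3.51047923e-02  9.85937083e-01 -8.86913725e+02]
 [ 0.00000000e+00  0.00000000e+00  0.00000000e+00  1.00000000e+00]]
```

View pics/crop0.png

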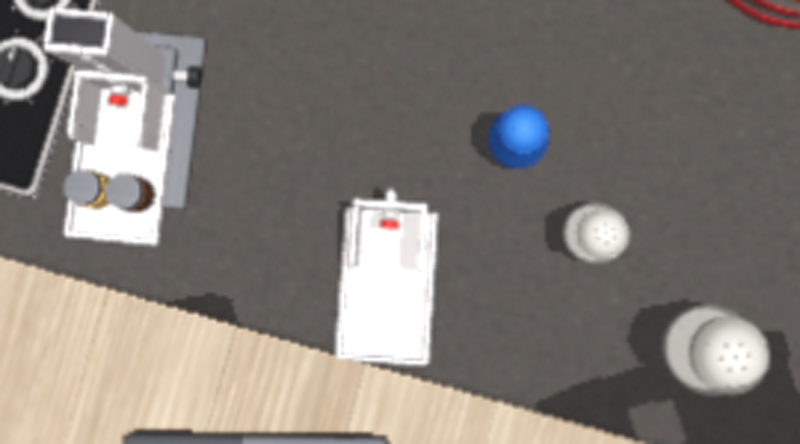

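The crop shows the small clear shaker at crop (597,232), which is about px (351,279) in the top view, next to the blue one at (520,135) and the large one at (715,350). The loose shelf is at crop (385,280), with its tabs pointing up (+x). I'll refine the yaws with line fits and look at the slots once.

```bash
cat >> h.py <<'E'
def ray(n,uv,z):
    c=viewer.get_calibration(n);K=np.array(c['camera_matrix']);D=np.array(c['dist_coeffs']);T=np.linalg.inv(np.array(c['world_to_cam']))
    q=cv2.undistortPoints(np.array(uv,float).reshape(-1,1,2),K,D).reshape(-1,2)
    d=np.c_[q[:,0],-q[:,1],-np.ones(len(q))]@T[:3,:3].T
    o=T[:3,3];return o+d*((z-o[2])/d[:,2])[:,None]
E
python3 - <<'E'
from h import *
f=np.load('f0.npz');a,b=f['a'],f['b']
def edges(rows,c0,c1,z,n):
    L=[];R=[]
    g=b.min(2).astype(float)
    for v in rows:
        s=g[v,c0:c1]; w=s>150
        if w.sum()<15: continue
        i=np.nonzero(w)[0]
        for lst,k,dr in((L,i[0],-1),(R,i[-1],1)):
            k2=k+dr
            if 0<=k2<len(s): lst.append((c0+k+dr*(s[k]-150)/max(s[k]-s[k2],1),v))
    for nm,l in(('L',L),('R',R)):
        P=ray('top',l,z)
        p=np.polyfit(P[:,0],P[:,1],1)
        for _ in range(3):
            r=P[:,1]-np.polyval(p,P[:,0]);k=abs(r)<max(1,1.5*np.std(r));p=np.polyfit(P[k,0],P[k,1],1)
        print(n,nm,'yaw deg',np.degrees(np.arctan(p[0])).round(2),'y at x=400,530',np.polyval(p,[400,430,530]).round(1),k.sum())
edges(range(275,318),255,305,12,'shelf'); edges(range(236,278),165,212,43,'lower')
s=cv2.resize(a[190:310,170:260],None,fx=5,fy=5,interpolation=cv2.INTER_CUBIC);cv2.imwrite('pics/post.png',s[:,:,::-1])
E
```

```text
shelf L yaw deg -4.18 y at x=400,530 [-166.1 -168.3 -175.6] 43
shelf R yaw deg -3.32 y at x=400,530 [-234.1 -235.9 -241.7] 43
lower L yaw deg 9.44 y at x=400,530 [21.5 26.4 43.1] 33
lower R yaw deg -38.66 y at x=400,530 [ -14.9  -38.9 -118.9] 9
```

View pics/post.png

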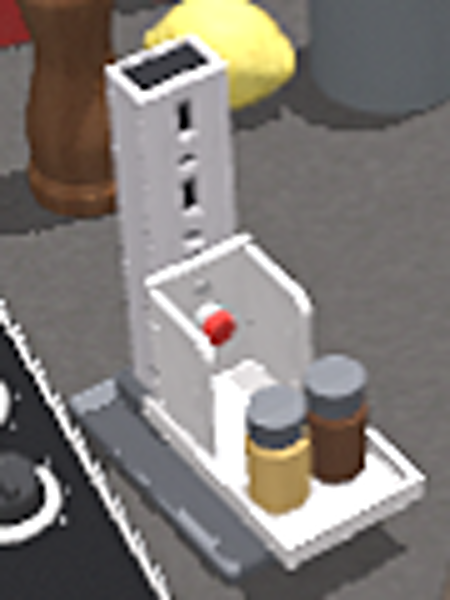

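The crop shows the post's open top at about (165,70), the two free slots at about (184,115) and (190,192), and the fitted shelf below. I'll turn these into heights and a rack yaw.

```bash
python3 - <<'E'
from h import *
f=np.load('f0.npz');b=f['b'];e=f['ct']
T=lambda u,v:(150+u*270/800-.33,200+v*150/444-.33)
def yaw(p,q,z,n):
    P=ray('top',[T(*p),T(*q)],z);d=P[1]-P[0];print(n,P.round(1).tolist(),np.degrees(np.arctan2(d[1],d[0])).round(2))
yaw((183,205),(203,40),10,'foot R');yaw((158,243),(170,95),43,'tray R');yaw((65,235),(76,90),43,'tray L')
yaw((428,362),(437,215),12,'shelf R');yaw((337,357),(347,210),12,'shelf L')
for z in(187,191,195):
    P=ray('top',[T(46,40),T(105,50),T(112,15),T(52,10)],z);print(z,P[:,:2].round(1).tolist())
S=lambda u,v:(170+u/5-.4,190+v/5-.4)
c=viewer.get_calibration('scene');Tm=np.linalg.inv(np.array(c['world_to_cam']));o=Tm[:3,3]
def plane(p,x0=529,y0=-12,w=np.radians(-4.7)):
    r=ray('scene',[S(*p)],0)[0]-o;n=np.array([np.cos(w),np.sin(w),0]);return o+r*((np.array([x0,y0,0])-o)@n)/(r@n)
for n,p in dict(s1t=(184,100),s1b=(184,132),s2t=(190,176),s2b=(190,210),topL=(131,104),topR=(222,68)).items(): print(n,plane(p).round(1))
E
```

```text
foot R [[443.5, -48.5, 10.0], [567.1, -59.1, 10.0]] -4.92
tray R [[415.1, -37.8, 43.0], [521.0, -42.4, 43.0]] -2.47
tray L [[419.9, 29.2, 43.0], [524.1, 26.4, 43.0]] -1.52
shelf R [[333.2, -229.6, 12.0], [438.1, -235.6, 12.0]] -3.22
shelf L [[335.8, -164.2, 12.0], [441.1, -169.8, 12.0]] -3.01
187 [[536.3, 6.8], [530.3, -30.2], [552.1, -33.5], [555.1, 4.1]]
191 [[535.6, 5.6], [529.6, -31.2], [551.4, -34.5], [554.3, 2.9]]
195 [[534.9, 4.4], [529.0, -32.3], [550.6, -35.5], [553.6, 1.7]]
s1t [529.  -11.8 177.4]
s1b [529.1 -10.8 161.8]
s2t [529.  -12.2 138.5]
s2b [529.1 -11.1 121.3]
topL [531.   12.1 186.4]
topR [527.5 -30.2 184.9]
```

```bash
cat >> h.py <<'E'
def plan(x,y,z,yaw,n,start=None,nturn=5):
    "rows to a tool-down pose, n rows (multiple of 5)"
    s=state();p=np.array(s['eef_pos'] if start is None else start[:3]);w=s['tcp_rot'][2] if start is None else start[3]
    d=(np.array([x,y,z])-p)/n;dw=((yaw-w+np.pi)%(2*np.pi)-np.pi)
    for i in range(n):
        t=np.array([np.cos(w)*d[0]+np.sin(w)*d[1],np.sin(w)*d[0]-np.cos(w)*d[1],-d[2]])/250
        k=-dw/nturn/np.pi if i<nturn else 0
        print([np.round(t,4).tolist(),[round(k,4)]],end=', ' if i%5<4 else '\n');w-=k*np.pi
E
python3 -c "
from h import *
plan(416,-201,214,-.062,10)"
```

```text
[[0.1176, -0.1075, 0.0003], [np.float64(0.0314)]], [[0.1065, -0.1185, 0.0003], [np.float64(0.0314)]], [[0.0943, -0.1284, 0.0003], [np.float64(0.0314)]], [[0.0812, -0.1371, 0.0003], [np.float64(0.0314)]], [[0.0673, -0.1444, 0.0003], [np.float64(0.0314)]]
[[0.0528, -0.1503, 0.0003], [0]], [[0.0528, -0.1503, 0.0003], [0]], [[0.0528, -0.1503, 0.0003], [0]], [[0.0528, -0.1503, 0.0003], [0]], [[0.0528, -0.1503, 0.0003], [0]]
```

>>> {"api": "arm_command", "payload": {
  "rows": [
    [[0.118, -0.108, 0], 0.0314],
    [[0.106, -0.118, 0], 0.0314],
    [[0.094, -0.128, 0], 0.0314],
    [[0.081, -0.137, 0], 0.0314],
    [[0.067, -0.144, 0], 0.0314]
  ],
  "claw": 1
}}

```text
t: 1.6
eef_pos: [338.7, -383.3, 214.7]
tcp_rot: [3.141, -0.0, -0.067]
ft_force: [0.4, -0.3, 0.5]
opening: 0.998
grip_force: 0.0
```

>>> {"api": "arm_command", "payload": {
  "rows": [
    [[0.053, -0.15, 0], 0],
    [[0.053, -0.15, 0], 0],
    [[0.053, -0.15, 0], 0],
    [[0.053, -0.15, 0], 0],
    [[0.053, -0.15, 0], 0]
  ]
}}

```text
t: 2.1
eef_pos: [416.6, -200.2, 214.8]
tcp_rot: [3.141, -0.0, -0.063]
ft_force: [-0.1, -0.3, 0.0]
opening: 0.997
grip_force: 0.0
```

>>> {"api": "arm_command", "payload": {
  "rows": [
    [[0, 0, 0.1], 0],
    [[0, 0, 0.1], 0],
    [[0, 0, 0.1], 0],
    [[0, 0, 0.1], 0],
    [[0, 0, 0], 0]
  ]
}}

```text
t: 2.6
eef_pos: [415.2, -201.1, 112.6]
tcp_rot: [-3.139, 0.004, -0.062]
ft_force: [0.5, -0.3, 0.3]
opening: 1.0
grip_force: 0.0
```

```bash
python3 -c "
from h import *
s=state();print(s['t'],s['eef_pos'],s['tcp_rot'],s['joints'])
shot('top','t1.png')
for c in ['top']:
  for n in ['shelf_grip','shelf_tab','shelf_seat']: print(n,[(np.round(r['position']).tolist(),round(r['confidence'],2)) for r in models.mark_of(c,n)])
plan(416,-201,29,-.062,5)"
```

```text
2.6 [ 415.15018475 -201.05030127  112.60610435] [-3.13941871  0.00382051 -0.0624576 ] [-5.94314011e-01  4.15202565e-01  2.05755463e+00 -1.02407514e-04
  6.73230710e-01  1.03902427e+00]
shelf_grip []
shelf_tab []
shelf_seat []
[[-0.0006, -0.0008, 0.0694], [np.float64(-0.0)]], [[-0.0006, -0.0008, 0.0694], [np.float64(-0.0)]], [[-0.0006, -0.0008, 0.0694], [np.float64(-0.0)]], [[-0.0006, -0.0008, 0.0694], [np.float64(-0.0)]], [[-0.0006, -0.0008, 0.0694], [np.float64(-0.0)]]
```

>>> {"api": "arm_command", "payload": {
  "rows": [
    [[0, 0, 0.084], 0],
    [[0, 0, 0.084], 0],
    [[0, 0, 0.084], 0],
    [[0, 0, 0.082], 0],
    [[0, 0, 0], 0]
  ]
}}

```text
t: 3.3
eef_pos: [415.9, -201.6, 30.5]
tcp_rot: [-3.141, 0.001, -0.063]
ft_force: [-0.4, 0.2, 0.1]
opening: 1.0
grip_force: 0.0
```

>>> {"api": "arm_command", "payload": {
  "rows": [
    [[0, 0, 0], 0],
    [[0, 0, 0], 0],
    [[0, 0, 0], 0],
    [[0, 0, 0], 0],
    [[0, 0, 0], 0]
  ],
  "claw": 0
}}

```text
t: 3.8
eef_pos: [416.3, -201.8, 31.6]
tcp_rot: [3.141, -0.001, -0.062]
ft_force: [0.2, 0.2, -0.4]
opening: 0.635
grip_force: 0.0
```

>>> {"api": "arm_command", "payload": {
  "rows": [
    [[0, 0, 0], 0],
    [[0, 0, 0], 0],
    [[0, 0, 0], 0],
    [[0, 0, 0], 0],
    [[0, 0, 0], 0]
  ]
}}

```text
t: 4.3
eef_pos: [416.2, -201.8, 31.3]
tcp_rot: [3.141, -0.0, -0.062]
ft_force: [-1.0, -0.2, 5.1]
opening: 0.529
grip_force: 30.0
```

>>> {"api": "arm_command", "payload": {
  "rows": [
    [[0, 0, -0.06], 0],
    [[0, 0, -0.12], 0],
    [[0, 0, -0.12], 0],
    [[0, 0, -0.12], 0],
    [[0, 0, -0.06], 0]
  ]
}}

```text
t: 4.8
eef_pos: [416.4, -201.8, 153.0]
tcp_rot: [3.141, -0.002, -0.062]
ft_force: [1.0, 0.5, -4.1]
opening: 0.522
grip_force: 30.0
```

```bash
python3 -c "
from h import *
s=state();print(s['eef_pos'],s['ft_force'],s['opening'])
plan(469,-8.2,149.3,-.062,5)"
```

```text
[ 416.40656654 -201.84521748  152.95706071] [ 0.98159807  0.53653238 -4.10596364] 0.5217930483937412
[[0.0323, -0.1572, 0.0029], [np.float64(-0.0)]], [[0.0323, -0.1572, 0.0029], [np.float64(-0.0)]], [[0.0324, -0.1572, 0.0029], [np.float64(-0.0)]], [[0.0324, -0.1572, 0.0029], [np.float64(-0.0)]], [[0.0324, -0.1572, 0.0029], [np.float64(-0.0)]]
```

>>> {"api": "arm_command", "payload": {
  "rows": [
    [[0.032, -0.157, 0], 0],
    [[0.032, -0.157, 0], 0],
    [[0.032, -0.157, 0], 0],
    [[0.032, -0.157, 0], 0],
    [[0.032, -0.157, 0], 0]
  ]
}}

```text
t: 5.3
eef_pos: [468.2, -6.7, 150.8]
tcp_rot: [3.142, 0.001, -0.063]
ft_force: [0.4, -0.3, -3.2]
opening: 0.522
grip_force: 30.0
```

```bash
python3 - <<'E'
from h import *
s=state();print(s['t'],s['eef_pos'],s['tcp_rot'])
a,d=shot('scene');b,e=shot('top');np.savez('f1.npz',a=a,b=b,cs=cloud('scene',d),ct=cloud('top',e))
for c in ['scene','top']:
  for n in ['rack','slot_nominal','shelf_grip','shelf_tab','shelf_seat']: print(c,n,[(np.round(r['position'],1).tolist(),round(r['confidence'],2)) for r in models.mark_of(c,n)])
A=cv2.resize(a[190:290,160:260],(600,600),interpolation=cv2.INTER_CUBIC)
cv2.imwrite('pics/near.png',A[:,:,::-1])
E
```

```text
5.3 [468.19666096  -6.70899287 150.76585354] [ 3.14156517e+00  7.67466747e-04 -6.26196355e-02]
scene rack [([531.6, -5.9, -0.3], 0.8)]
scene slot_nominal [([531.0, -11.9, 168.3], 0.79)]
scene shelf_grip []
scene shelf_tab []
scene shelf_seat []
top rack [([526.9, -13.8, -1.2], 0.64)]
top slot_nominal [([527.5, -13.8, 167.5], 0.58)]
top shelf_grip []
top shelf_tab []
top shelf_seat [([423.8, -3.4, 120.3], 0.87)]
```

View pics/near.png

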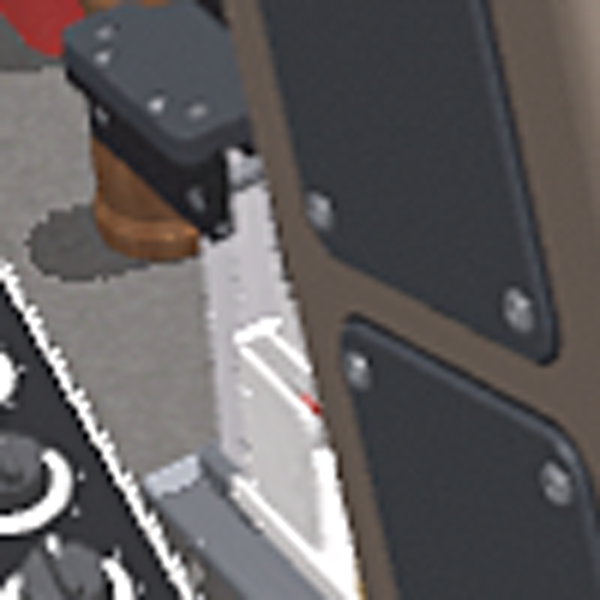

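```bash
python3 - <<'E'
from h import *
s=state();print(s['t'],s['eef_pos'],s['tcp_rot'])
plan(489,-10,149.3,-.062,5)
E
```

```text
5.9 [468.28369713  -8.96165805 151.14789656] [ 3.14148087e+00 -1.34411380e-04 -6.36171050e-02]
[[0.0166, -0.0002, 0.0015], [np.float64(-0.0001)]], [[0.0166, -0.0002, 0.0015], [np.float64(-0.0001)]], [[0.0166, -0.0002, 0.0015], [np.float64(-0.0001)]], [[0.0166, -0.0002, 0.0015], [np.float64(-0.0001)]], [[0.0166, -0.0002, 0.0015], [np.float64(-0.0001)]]
```

>>> {"api": "arm_command", "payload": {
  "rows": [
    [[0.02, 0, 0.002], 0],
    [[0.02, 0, 0.002], 0],
    [[0.02, 0, 0.002], 0],
    [[0.02, 0, 0.002], 0],
    [[0, 0, 0], 0]
  ]
}}

```text
t: 6.4
eef_pos: [489.0, -9.6, 148.9]
tcp_rot: [3.141, -0.0, -0.062]
ft_force: [0.4, -1.2, -3.1]
opening: 0.527
grip_force: 30.0
```

>>> {"api": "arm_command", "payload": {
  "rows": [
    [[0.006, 0, 0], 0],
    [[0.006, 0, 0], 0],
    [[0.006, 0, 0], 0],
    [[0, 0, 0], 0],
    [[0, 0, 0], 0]
  ]
}}

```text
t: 6.9
eef_pos: [492.7, -9.9, 149.1]
tcp_rot: [3.142, -0.0, -0.062]
ft_force: [0.0, 0.4, -3.1]
opening: 0.527
grip_force: 30.0
```

>>> {"api": "arm_command", "payload": {
  "rows": [
    [[0.008, 0, 0], 0],
    [[0, 0, 0], 0],
    [[0.004, 0, 0], 0],
    [[0, 0, 0], 0],
    [[0, 0, 0], 0]
  ]
}}

```text
t: 7.4
eef_pos: [495.8, -10.1, 149.1]
tcp_rot: [3.142, 0.0, -0.062]
ft_force: [-0.8, -1.9, -4.5]
opening: 0.526
grip_force: 30.0
```

>>> {"api": "arm_command", "payload": {
  "rows": [
    [[0.004, 0, 0], 0],
    [[0, 0, 0], 0],
    [[0.004, 0, 0], 0],
    [[0, 0, 0], 0],
    [[0, 0, 0], 0]
  ]
}}

```text
t: 7.9
eef_pos: [497.6, -10.1, 149.0]
tcp_rot: [3.142, 0.0, -0.062]
ft_force: [-3.6, -0.5, -2.3]
opening: 0.522
grip_force: 30.0
```

>>> {"api": "arm_command", "payload": {
  "rows": [
    [[0.004, 0, 0], 0],
    [[0, 0, 0], 0],
    [[0.004, 0, 0], 0],
    [[0, 0, 0], 0],
    [[0, 0, 0], 0]
  ]
}}

```text
t: 8.4
eef_pos: [499.6, -10.3, 149.1]
tcp_rot: [3.142, 0.0, -0.062]
ft_force: [-4.0, 0.9, -2.7]
opening: 0.524
grip_force: 30.0
```

>>> {"api": "arm_command", "payload": {
  "rows": [
    [[0.004, 0, 0], 0],
    [[0, 0, 0], 0],
    [[0.004, 0, 0], 0],
    [[0, 0, 0], 0],
    [[0, 0, 0], 0]
  ]
}}

```text
t: 8.9
eef_pos: [499.7, -10.2, 148.8]
tcp_rot: [-3.141, 0.005, -0.063]
ft_force: [-14.2, 0.3, 2.5]
opening: 0.527
grip_force: 30.0
```

>>> {"api": "arm_command", "payload": {
  "rows": [
    [[0, 0, 0.004], 0],
    [[0, 0, 0.004], 0],
    [[0, 0, 0.004], 0],
    [[0, 0, 0], 0],
    [[0, 0, 0], 0]
  ]
}}

```text
t: 9.4
eef_pos: [499.7, -10.2, 145.8]
tcp_rot: [-3.141, 0.005, -0.063]
ft_force: [-13.4, 1.0, 1.0]
opening: 0.524
grip_force: 30.0
```

>>> {"api": "arm_command", "payload": {
  "rows": [
    [[0, 0, 0.004], 0],
    [[0, 0, 0.004], 0],
    [[0, 0, 0.004], 0],
    [[0, 0, 0], 0],
    [[0, 0, 0], 0]
  ]
}}

```text
t: 9.9
eef_pos: [499.7, -10.2, 142.5]
tcp_rot: [-3.141, 0.005, -0.063]
ft_force: [-11.2, 0.4, -2.6]
opening: 0.525
grip_force: 30.0
```

>>> {"api": "arm_command", "payload": {
  "rows": [
    [[0, 0, 0.003], 0],
    [[0, 0, 0], 0],
    [[0, 0, 0.003], 0],
    [[0, 0, 0], 0],
    [[0, 0, 0], 0]
  ]
}}

```text
t: 10.4
eef_pos: [499.7, -10.2, 141.2]
tcp_rot: [-3.141, 0.005, -0.063]
ft_force: [-12.2, -0.1, 1.2]
opening: 0.526
grip_force: 30.0
```

>>> {"api": "arm_command", "payload": {
  "rows": [
    [[0, 0, 0.003], 0],
    [[0, 0, 0], 0],
    [[0, 0, 0.003], 0],
    [[0, 0, 0], 0],
    [[0, 0, 0], 0]
  ]
}}

```text
t: 10.9
eef_pos: [499.8, -10.2, 139.9]
tcp_rot: [-3.141, 0.004, -0.063]
ft_force: [-13.2, 0.7, 2.6]
opening: 0.526
grip_force: 30.0
```

>>> {"api": "arm_command", "payload": {
  "rows": [
    [[0, 0, 0.002], 0],
    [[0, 0, 0], 0],
    [[0, 0, 0.002], 0],
    [[0, 0, 0], 0],
    [[0, 0, 0], 0]
  ]
}}

```text
t: 11.4
eef_pos: [499.9, -10.2, 139.6]
tcp_rot: [-3.141, 0.003, -0.063]
ft_force: [-15.8, 1.1, 12.3]
opening: 0.525
grip_force: 30.0
```

>>> {"api": "arm_command", "payload": {
  "rows": [
    [[0, 0, 0.003], 0],
    [[0, 0, 0], 0],
    [[0, 0, 0.003], 0],
    [[0, 0, 0], 0],
    [[0, 0, 0], 0]
  ]
}}

```text
t: 11.9
eef_pos: [500.3, -10.1, 139.1]
tcp_rot: [-3.141, 0.002, -0.063]
ft_force: [-19.2, 2.6, 24.6]
opening: 0.527
grip_force: 30.0
```

>>> {"api": "arm_command", "payload": {
  "rows": [
    [[-0.003, 0, -0.006], 0],
    [[0, 0, -0.006], 0],
    [[0, 0, -0.004], 0],
    [[0, 0, 0], 0],
    [[0, 0, 0], 0]
  ]
}}

```text
t: 12.4
eef_pos: [500.2, -10.2, 141.3]
tcp_rot: [-3.141, 0.002, -0.063]
ft_force: [-6.4, 0.8, -4.4]
opening: 0.526
grip_force: 30.0
```

>>> {"api": "arm_command", "payload": {
  "rows": [
    [[0, 0, -0.006], 0],
    [[0, 0, 0], 0],
    [[0, 0, 0], 0],
    [[0, 0, 0], 0],
    [[0, 0, 0], 0]
  ]
}}

```text
t: 12.9
eef_pos: [500.3, -10.3, 142.4]
tcp_rot: [-3.141, 0.002, -0.063]
ft_force: [-4.2, -0.1, -22.5]
opening: 0.526
grip_force: 30.0
```

>>> {"api": "arm_command", "payload": {
  "rows": [
    [[0, 0, 0.006], 0],
    [[0, 0, 0.006], 0],
    [[0, 0, 0.008], 0],
    [[0, 0, 0], 0],
    [[0, 0, 0], 0]
  ]
}}

```text
t: 13.4
eef_pos: [500.6, -10.4, 139.5]
tcp_rot: [3.141, -0.0, -0.063]
ft_force: [-13.5, 1.6, 3.7]
opening: 0.524
grip_force: 30.0
```

>>> {"api": "arm_command", "payload": {
  "rows": [
    [[0, 0, 0], 0],
    [[0, 0, 0], 0],
    [[0, 0, 0], 0],
    [[0, 0, 0], 0],
    [[0, 0, 0], 0]
  ],
  "claw": 0.8
}}

```text
t: 13.9
eef_pos: [501.5, -10.5, 138.4]
tcp_rot: [3.141, -0.001, -0.062]
ft_force: [-0.1, -0.1, -0.5]
opening: 0.797
grip_force: 0.0
```

>>> {"api": "arm_command", "payload": {
  "rows": [
    [[0, 0, -0.04], 0],
    [[0, 0, -0.08], 0],
    [[0, 0, -0.1], 0],
    [[0, 0, -0.1], 0],
    [[-0.04, 0, -0.06], 0]
  ]
}}

```text
t: 14.4
eef_pos: [492.1, -9.9, 235.5]
tcp_rot: [3.141, -0.003, -0.062]
ft_force: [-1.2, -1.1, -0.2]
opening: 0.8
grip_force: 0.0
```

```bash
python3 - <<'E'
from h import *
plan(424.3,-346.8,200,-.062,10)
E
```

```text
[[-0.0186, 0.1362, 0.0142], [np.float64(-0.0)]], [[-0.0187, 0.1362, 0.0142], [np.float64(-0.0)]], [[-0.0187, 0.1362, 0.0142], [np.float64(-0.0)]], [[-0.0187, 0.1362, 0.0142], [np.float64(-0.0)]], [[-0.0187, 0.1362, 0.0142], [np.float64(-0.0)]]
[[-0.0187, 0.1362, 0.0142], [0]], [[-0.0187, 0.1362, 0.0142], [0]], [[-0.0187, 0.1362, 0.0142], [0]], [[-0.0187, 0.1362, 0.0142], [0]], [[-0.0187, 0.1362, 0.0142], [0]]
```

>>> {"api": "arm_command", "payload": {
  "rows": [
    [[-0.019, 0.136, 0.014], 0],
    [[-0.019, 0.136, 0.014], 0],
    [[-0.019, 0.136, 0.014], 0],
    [[-0.019, 0.136, 0.014], 0],
    [[-0.019, 0.136, 0.014], 0]
  ],
  "claw": 1
}}

```text
t: 14.9
eef_pos: [456.4, -179.3, 216.3]
tcp_rot: [3.141, -0.001, -0.062]
ft_force: [1.1, -0.1, 0.4]
opening: 0.998
grip_force: 0.0
```

>>> {"api": "arm_command", "payload": {
  "rows": [
    [[-0.019, 0.136, 0.014], 0],
    [[-0.019, 0.136, 0.014], 0],
    [[-0.019, 0.136, 0.014], 0],
    [[-0.019, 0.136, 0.014], 0],
    [[-0.019, 0.136, 0.014], 0]
  ]
}}

```text
t: 15.4
eef_pos: [422.0, -347.6, 198.8]
tcp_rot: [3.141, -0.001, -0.062]
ft_force: [0.0, 0.8, -0.8]
opening: 1.001
grip_force: 0.0
```

```bash
python3 - <<'E'
from h import *
a,d=shot('scene');b,e=shot('top')
A=cv2.resize(a[180:320,150:290],(600,600),interpolation=cv2.INTER_CUBIC)
B=cv2.resize(b[180:300,150:270],(600,600),interpolation=cv2.INTER_CUBIC)
cv2.imwrite('pics/fit.png',cv2.resize(np.hstack([A,B]),(800,400))[:,:,::-1])
for c in ['top','scene']:
  for n in ['shelf_grip','shelf_tab','shelf_seat','shaker_mid']: print(c,n,[(np.round(r['position'],1).tolist(),round(r['confidence'],2)) for r in models.mark_of(c,n)])
s=state();print(s['t'],s['eef_pos'],s['tcp_rot'])
plan(424.3,-347,26,-.062,5)
E
```

```text
top shelf_grip [([499.0, -9.7, 156.9], 0.84)]
top shelf_tab [([526.5, -15.1, 161.2], 0.65)]
top shelf_seat [([454.7, -7.3, 107.2], 0.85)]
top shaker_mid [([488.0, -292.2, 45.7], 0.51)]
scene shelf_grip [([500.5, -11.5, 153.9], 0.86)]
scene shelf_tab [([526.8, -15.3, 159.7], 0.65)]
scene shelf_seat [([451.4, -5.7, 110.7], 0.74), ([413.9, -4.1, 49.5], 0.32)]
scene shaker_mid [([346.7, -423.5, 64.8], 0.87), ([424.6, -349.9, 46.3], 0.84)]
15.9 [ 422.75859333 -345.38565899  198.49405287] [ 3.14127039e+00 -3.02839048e-04 -6.12476721e-02]
[[0.0013, 0.0012, 0.138], [np.float64(0.0)]], [[0.0013, 0.0012, 0.138], [np.float64(0.0)]], [[0.0013, 0.0012, 0.138], [np.float64(0.0)]], [[0.0013, 0.0012, 0.138], [np.float64(0.0)]], [[0.0013, 0.0012, 0.138], [np.float64(0.0)]]
```

View pics/fit.png

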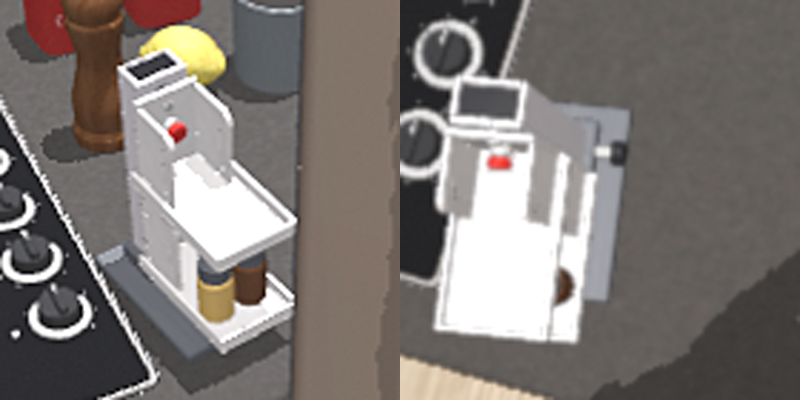

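The picture shows the shelf level and flush on the post, tray over the lower one at left crop (230,210), with the red pin button forward at (175,130). It looks seated. Next is the shaker.

>>> {"api": "arm_command", "payload": {
  "rows": [
    [[0.006, 0.006, 0.14], 0],
    [[0, 0, 0.16], 0],
    [[0, 0, 0.16], 0],
    [[0, 0, 0.16], 0],
    [[0, 0, 0.07], 0]
  ]
}}

```text
t: 16.4
eef_pos: [423.1, -346.3, 22.8]
tcp_rot: [-3.139, 0.003, -0.062]
ft_force: [-0.4, 0.2, 1.0]
opening: 0.998
grip_force: 0.0
```

>>> {"api": "arm_command", "payload": {
  "rows": [
    [[0, 0, 0], 0],
    [[0, 0, 0], 0],
    [[0, 0, 0], 0],
    [[0, 0, 0], 0],
    [[0, 0, 0], 0]
  ],
  "claw": 0
}}

```text
t: 16.9
eef_pos: [424.1, -348.0, 26.6]
tcp_rot: [3.14, -0.001, -0.062]
ft_force: [-0.0, 0.1, -0.7]
opening: 0.634
grip_force: 0.0
```

>>> {"api": "arm_command", "payload": {
  "rows": [
    [[0, 0, 0], 0],
    [[0, 0, 0], 0],
    [[0, 0, 0], 0],
    [[0, 0, 0], 0],
    [[0, 0, 0], 0]
  ]
}}

```text
t: 17.4
eef_pos: [423.9, -347.9, 25.9]
tcp_rot: [3.141, -0.0, -0.062]
ft_force: [-0.7, -0.9, 3.6]
opening: 0.427
grip_force: 30.0
```

>>> {"api": "arm_command", "payload": {
  "rows": [
    [[0, 0, -0.06], 0],
    [[0, 0, -0.12], 0],
    [[0, 0, -0.14], 0],
    [[0, 0, -0.14], 0],
    [[0, 0, -0.1], 0]
  ]
}}

```text
t: 17.9
eef_pos: [423.9, -347.7, 167.5]
tcp_rot: [3.141, -0.001, -0.062]
ft_force: [-0.5, -0.1, -1.9]
opening: 0.429
grip_force: 30.0
```

```bash
python3 - <<'E'
from h import *
s=state();print(s['eef_pos'],s['ft_force'],s['opening'])
plan(450.5,-7.2,166,-.062,10)
E
```

```text
[ 423.93007866 -347.73141918  167.5395077 ] [-0.46266578 -0.05444704 -1.88167475] 0.42876857542645325
[[0.0021, -0.1366, 0.0006], [np.float64(-0.0)]], [[0.0021, -0.1366, 0.0006], [np.float64(-0.0)]], [[0.0021, -0.1366, 0.0006], [np.float64(-0.0)]], [[0.0021, -0.1366, 0.0006], [np.float64(-0.0)]], [[0.0022, -0.1366, 0.0006], [np.float64(-0.0)]]
[[0.0022, -0.1366, 0.0006], [0]], [[0.0022, -0.1366, 0.0006], [0]], [[0.0022, -0.1366, 0.0006], [0]], [[0.0022, -0.1366, 0.0006], [0]], [[0.0022, -0.1366, 0.0006], [0]]
```

>>> {"api": "arm_command", "payload": {
  "rows": [
    [[0.002, -0.06, 0], 0],
    [[0.002, -0.12, 0], 0],
    [[0.002, -0.15, 0], 0],
    [[0.002, -0.16, 0], 0],
    [[0.002, -0.16, 0], 0]
  ]
}}

```text
t: 18.4
eef_pos: [435.5, -183.3, 164.3]
tcp_rot: [-3.14, 0.002, -0.063]
ft_force: [0.2, -0.0, -1.7]
opening: 0.426
grip_force: 30.0
```

>>> {"api": "arm_command", "payload": {
  "rows": [
    [[0.002, -0.16, 0], 0],
    [[0.002, -0.16, 0], 0],
    [[0.002, -0.15, 0], 0],
    [[0.002, -0.13, 0], 0],
    [[0.002, -0.08, 0], 0]
  ]
}}

```text
t: 18.9
eef_pos: [448.3, -13.5, 164.4]
tcp_rot: [-3.141, 0.002, -0.061]
ft_force: [0.3, -0.3, -0.8]
opening: 0.426
grip_force: 30.0
```

```bash
python3 - <<'E'
from h import *
p,d=shot('scene');b,e=shot('top')
s=state();print(s['t'],s['eef_pos'],s['ft_force'],s['opening'])
for c in ['top','scene']:
  for n in ['shelf_seat','shaker_mid']: print(c,n,[(np.round(r['position'],1).tolist(),round(r['confidence'],2)) for r in models.mark_of(c,n)])
plan(450.5,-7.2,144,-.062,5)
E
```

```text
19.0 [448.53457321 -13.7639996  164.52661347] [ 0.94767154  0.03035447 -1.24794368] 0.43057213236191
top shelf_seat [([457.0, -13.2, 105.5], 0.75)]
top shaker_mid [([348.0, -426.9, 59.4], 0.75), ([489.6, -289.6, 43.8], 0.75)]
scene shelf_seat [([451.6, -5.8, 110.1], 0.93)]
scene shaker_mid [([346.1, -421.3, 62.6], 0.83)]
[[0.0005, -0.0077, 0.0169], [np.float64(-0.0001)]], [[0.0005, -0.0077, 0.0169], [np.float64(-0.0001)]], [[0.0005, -0.0077, 0.0169], [np.float64(-0.0001)]], [[0.0005, -0.0077, 0.0169], [np.float64(-0.0001)]], [[0.0005, -0.0077, 0.0169], [np.float64(-0.0001)]]
```

>>> {"api": "arm_command", "payload": {
  "rows": [
    [[0.004, -0.013, 0], 0],
    [[0.004, -0.013, 0.02], 0],
    [[0, 0, 0.03], 0],
    [[0, 0, 0.03], 0],
    [[0, 0, 0], 0]
  ]
}}

```text
t: 19.7
eef_pos: [451.4, -9.8, 144.4]
tcp_rot: [-3.141, 0.002, -0.063]
ft_force: [0.1, -0.6, -0.8]
opening: 0.429
grip_force: 30.0
```

>>> {"api": "arm_command", "payload": {
  "rows": [
    [[0, 0, 0.008], 0],
    [[0, 0, 0.004], 0],
    [[0, 0, 0.004], 0],
    [[0, 0, 0], 0],
    [[0, 0, 0], 0]
  ]
}}

```text
t: 20.2
eef_pos: [452.0, -9.8, 141.7]
tcp_rot: [3.141, -0.0, -0.062]
ft_force: [-0.2, 0.2, -0.9]
opening: 0.433
grip_force: 30.0
```

>>> {"api": "arm_command", "payload": {
  "rows": [
    [[-0.004, -0.01, 0.006], 0],
    [[0, 0, 0.004], 0],
    [[0, 0, 0], 0],
    [[0, 0, 0], 0],
    [[0, 0, 0], 0]
  ]
}}

```text
t: 20.7
eef_pos: [451.2, -7.3, 139.1]
tcp_rot: [3.141, -0.0, -0.062]
ft_force: [-0.0, 0.8, -1.0]
opening: 0.429
grip_force: 30.0
```

>>> {"api": "arm_command", "payload": {
  "rows": [
    [[0, 0, 0.004], 0],
    [[0, 0, 0], 0],
    [[0, 0, 0], 0],
    [[0, 0, 0], 0],
    [[0, 0, 0], 0]
  ]
}}

```text
t: 21.2
eef_pos: [451.1, -7.3, 138.1]
tcp_rot: [3.142, -0.0, -0.062]
ft_force: [0.2, 0.2, -1.5]
opening: 0.425
grip_force: 30.0
```

>>> {"api": "arm_command", "payload": {
  "rows": [
    [[0, 0, 0.004], 0],
    [[0, 0, 0], 0],
    [[0, 0, 0], 0],
    [[0, 0, 0], 0],
    [[0, 0, 0], 0]
  ]
}}

```text
t: 21.7
eef_pos: [451.1, -7.3, 137.1]
tcp_rot: [3.142, -0.0, -0.062]
ft_force: [-0.2, -0.5, -2.0]
opening: 0.428
grip_force: 30.0
```

>>> {"api": "arm_command", "payload": {
  "rows": [
    [[0, 0, 0.004], 0],
    [[0, 0, 0], 0],
    [[0, 0, 0], 0],
    [[0, 0, 0], 0],
    [[0, 0, 0], 0]
  ]
}}

```text
t: 22.2
eef_pos: [451.1, -7.3, 136.1]
tcp_rot: [3.142, -0.0, -0.062]
ft_force: [-0.6, 0.3, -1.1]
opening: 0.426
grip_force: 30.0
```

>>> {"api": "arm_command", "payload": {
  "rows": [
    [[0, 0, 0.004], 0],
    [[0, 0, 0], 0],
    [[0, 0, 0], 0],
    [[0, 0, 0], 0],
    [[0, 0, 0], 0]
  ]
}}

```text
t: 22.7
eef_pos: [451.1, -7.3, 135.3]
tcp_rot: [3.141, -0.0, -0.062]
ft_force: [-2.0, -0.3, 5.0]
opening: 0.428
grip_force: 30.0
```

>>> {"api": "arm_command", "payload": {
  "rows": [
    [[0, 0, 0], 0],
    [[0, 0, 0], 0],
    [[0, 0, 0], 0],
    [[0, 0, 0], 0],
    [[0, 0, 0], 0]
  ],
  "claw": 0.85
}}

```text
t: 23.2
eef_pos: [451.1, -7.3, 135.0]
tcp_rot: [3.142, 0.0, -0.062]
ft_force: [0.2, -0.3, 0.7]
opening: 0.79
grip_force: 0.0
```

>>> {"api": "arm_command", "payload": {
  "rows": [
    [[0, 0, -0.03], 0],
    [[0, 0, -0.08], 0],
    [[0, 0, -0.12], 0],
    [[0, 0, -0.14], 0],
    [[0, 0, -0.14], 0]
  ]
}}

```text
t: 23.7
eef_pos: [450.8, -7.2, 264.5]
tcp_rot: [3.142, -0.0, -0.062]
ft_force: [0.9, -0.4, 0.3]
opening: 0.852
grip_force: 0.0
```

>>> {"api": "arm_command", "payload": {
  "rows": [
    [[0, 0.1, 0], 0],
    [[0, 0.16, 0], 0],
    [[0, 0.16, 0], 0],
    [[0, 0.16, 0], 0],
    [[0, 0.14, 0], 0]
  ]
}}

```text
t: 24.2
eef_pos: [439.5, -188.6, 263.3]
tcp_rot: [3.141, -0.001, -0.063]
ft_force: [0.4, -0.2, -1.2]
opening: 0.849
grip_force: 0.0
```

```bash
python3 - <<'E'
from h import *
a,d=shot('scene');b,e=shot('top')
A=cv2.resize(a[150:320,150:320],(600,600),interpolation=cv2.INTER_CUBIC)
B=cv2.resize(b[150:300,140:290],(600,600),interpolation=cv2.INTER_CUBIC)
cv2.imwrite('pics/end.png',cv2.resize(np.hstack([A,B]),(800,400))[:,:,::-1])
for c in ['top','scene']:
  for n in ['shelf_grip','shelf_seat','shaker_mid']: print(c,n,[(np.round(r['position'],1).tolist(),round(r['confidence'],2)) for r in models.mark_of(c,n)])
s=state();print(s['t'],s['eef_pos'],s['ft_force'])
E
```

```text
top shelf_grip [([498.5, -12.4, 157.2], 0.82), ([701.6, -77.7, 3.2], 0.58)]
top shelf_seat [([652.6, -255.2, 0.7], 0.21)]
top shaker_mid [([346.1, -423.4, 57.3], 0.68)]
scene shelf_grip [([500.2, -10.1, 154.4], 0.9)]
scene shelf_seat [([449.3, -5.1, 106.5], 0.77)]
scene shaker_mid [([342.7, -423.8, 62.3], 0.83), ([450.0, -5.7, 152.9], 0.68)]
24.6 [ 439.94665652 -185.9626803   262.84627002] [-0.36756519  0.37930221  0.46706971]
```

View pics/end.png

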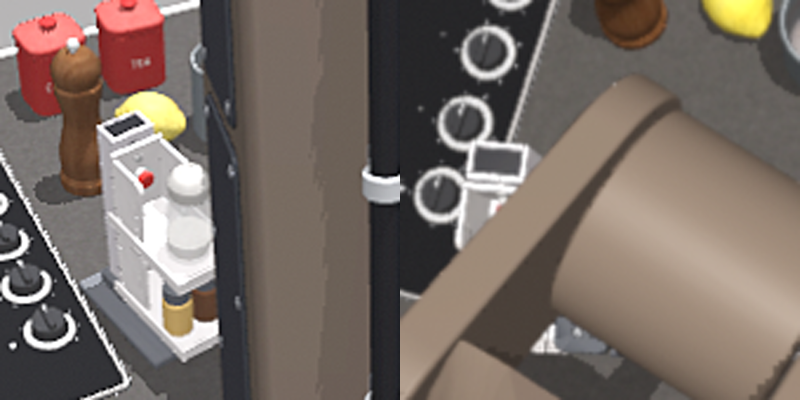

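The shaker stands upright on the fitted shelf's tray at left crop (188,215), and the shelf is still flush. The arm is clear, so I'm handing in.

```bash
python3 -c "
from h import *
print(env.job_done())"
```

```text
the job is handed in; nothing more can be done
None
```

The job is handed in, with no verdict returned: the shelf is seated flush in the top two slots, its spring pin held against an upward tug of about 22 N, and the salt shaker stands upright mid-tray by the last picture.

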